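# Find the jar the twist cap belongs to and screw it home

### The arm

A 6-joint arm with a two-finger parallel gripper is mounted at the origin on the work surface. World frame = base frame: x ahead of the robot, y to its left, z up, the work surface at z = 0. Lengths are in mm, angles in degrees, forces in N, time in s.
With the tool pointing down it reaches from about 350 to 850 mm from the base axis. Payload 8.1 kg.
Tool frame: the origin (TCP) lies midway between the tips of the shut fingers; the grasp point (between the pads) lies 19 mm behind it; z points along the fingers, y is the direction in which the jaws open and shut (so a half turn about z gives the same grasp; the last joint's range is limited). The gripper opens to 85 mm and grips with 20 to 120 N. Pads are 22 mm wide; open, the fingers measure 114 mm over their backs; the gripper's body (76 mm by 85 mm) begins 54 mm behind the grasp point. The pads swing forward as they close: fully open they stand 13 mm farther back than shut.
Start: joints at [-68.549, 7.471, 85.268, -0, 87.261, -4.893], TCP at [266.281, -537.68, 231.292] pointing down, gripper open.
Joint ranges: [-169.43, 169.43], [-51.17, 129.36], [1.28, 143.12], [-76.62, 256.62], [0, 156.53], [-152.29, 152.29]. Speed limits (degrees/s): [136.94, 136.94, 159.86, 180, 180, 180].

### API

Orientations are given as [roll, pitch, yaw] about the fixed x, y, z axes, in that order (R = Rz(yaw) Ry(pitch) Rx(roll)).
In Python, from bench import telemetry, snapshot, camera_params, job gives the robot as it stands. The module is installed in compiled form; this text tells all that it offers.
- The arm moves only by the shell command python3 -m jog 'ROWS' [FORCE]. ROWS is JSON, a list that holds one entry, the list of rows, each a list of 7 numbers: the shift along the tool's x, y, z in units of 50 mm (1.0 is 50 mm), then the turn, a rotation vector about the tool's x, y, z in units of 2 pi rad (1.0 is 2 pi rad), then the opening, from 0 (shut) to 1 (fully open). In form: [[[dx, dy, dz, rx, ry, rz, claw], ...]]. A call has 1 to 12 rows; each row shifts and turns the commanded pose from where the row before left it, along the tool's axes as they then stand; what a row does not reach is not made up. A row lasts 1/8 s, in which the tool goes at most 62.5 mm and 10.7 degrees, less where a joint would pass 70% of its speed; a pose out of reach is approached as far as the arm can. A call with a number of a shift or a turn outside -1 to 1 is refused whole. A call with a gripper value outside its range is refused whole. The fingers move at their own pace and stop on an object; FORCE is the grip in N (left out, the last holds). Time passes only in rows, so rows that do not move let the fingers close. It gives the time, the measured TCP pose, the force and the opening at its end, in the units of the state.
- telemetry.sense(): the state, without advancing time (a new reading comes with each control period).
- snapshot(name): name is "scene" or "side" or "wrist"; returns (picture, depth): 420x560x3 uint8, red, green, blue; 420x560 float32, mm along the optical axis (not along the pixel's ray), 0 where there is no reading.
- camera_params(name): a dict with "K" (3x3 intrinsics, pixels), "extrinsics" (4x4, takes a point from camera to world coordinates). Camera axes: x right, y down, z forward; pixel columns grow to the right and rows downward; lengths in mm; the calibration is good to about 2 mm. The wrist camera is an equidistant fisheye: a pixel r from the principal point sees the ray r / f radians off the axis. A picture is of the moment at which its call begins: read the wrist's pose just before it. camera_params takes no time and is no camera call; for the wrist camera it gives the pose at the moment of the call.
- job.hand_in(): hands the job in, once; it reports no verdict.
The state is a dict: "time": time; "joint_pos": joint angles; "qd": joint speeds; "joint_efforts": joint torques, N m; "tool_pos": TCP position; "tcp_rot": TCP orientation; "ft_force": force on the tool from outside, world axes, zero at the start; "wrist_torque": the same for the moment, N m; "finger_gap": finger opening in mm.
Only numpy, scipy, OpenCV 4.12 (cv2) and the standard library are available. Lean on these libraries where they do the work, as an engineer would, in place of code of your own. Each camera call takes 0.05 s, during which the arm holds its last target. There are 200 camera calls.

### The job

Two open amber jars stand on the tray and one loose twist lid lies beside it; the lid belongs to only one of the jars, to be found by trying. Set the lid on a jar's mouth and let go of it there, then take it again by its knob and screw it clockwise; if it only turns idly, lift it off and try the other jar, and leave the lid screwed fully home, level and let go. Leave the ring dish, the hairbrush and the hand mirror where they are.

Things in the scene. Friction and masses are not known exactly. Their poses are not given: they have to be found in the camera images.
- lid: Loose aluminium screw lid, 77 mm across, skirt 25 mm high, oblong wooden knob on top, 0.1 to 0.2 kg. It lies knob up on the marble on the robot's right (-y) side of the tray. Origin: centre of the skirt's lower edge, z up through the knob. May be set on a mouth at any yaw, within about 3 mm of centre. Closes clockwise seen from above. Fully home its origin is 21 mm below the rim: it goes no lower.
- lid_knob (a point): Middle of the lid's dark wooden knob, 40 mm above the lid's origin, axes as the lid's. The knob is 46 mm along x, 30 mm along y, 30 mm tall (25 to 55 mm above the lid's origin), with flat upright sides: it can be gripped across either pair of sides, fingertips kept above the lid's top plate.
- lid_lugs (a point): Centre of the lid's lower edge (its origin); three hidden lugs there take the thread. On its own jar the lid first rests 5 to 17 mm below the rim (depends on yaw), then needs 0.7 to 2.8 rad clockwise and sinks 5.7 mm per rad: the hand must go down with it (3 mm play). It stays put when let go. On the wrong jar it rests 9 mm below the rim, turns idly, never sinks and lifts straight off.
- left_mouth (a point): Mouth centre, at rim height (108 mm above the marble), of the jar nearer the tray's +y end; axes as the tray's. Fixed amber glass jar: body 84 x 84 x 66 mm, square with the tray; round neck, 66 mm over the thread, from 28 mm below the rim; top edge bevelled from 53 to 43 mm across in the top 4 mm. Which of the two jars has the lid's thread changes from start to start.
- right_mouth (a point): The same for the other jar, alike in all outer sizes, 160 mm from the first towards the tray's -y end.
- tray: Fixed acacia tray, 220 mm along x, 400 mm along y, wall 24 mm high, floor 8 mm thick. Origin: centre of the underside. The jar mouths lie at x 0, y +125 mm and y -35 mm in its frame, 108 mm up.
- ring_dish: Bystander: round cream ceramic ring dish with two cufflinks in it, 80 mm across, 24 mm high, loose on the tray near its -y end. Origin: centre of the underside.
- hairbrush: Bystander: navy plastic hairbrush lying bristles down, 205 mm along its x, 60 mm wide, 32 mm high, loose on the marble beyond the lid. Origin: on the marble under its middle.
- mirror: Bystander: closed round aluminium hand mirror lying flat, 80 mm across, 14 mm thick, loose on the marble near the robot's left. Origin: centre of the underside.
Mind the look-alikes: they are no part of the job. Several things look just like the lid: the one meant starts nearest to the robot's base.

How it is judged (in metres and radians):
On the way:
1. the lid is set on a jar's mouth, not yet home, and let go (((horizontal distance between lid and left_mouth below 0.005 m and z of lid in the frame of left_mouth between -0.0185 and 0.003 m) or (horizontal distance between lid and right_mouth below 0.005 m and z of lid in the frame of right_mouth between -0.0185 and 0.003 m)) and angle between lid's own z axis and vertical below 0.15 rad and contact force between the fingers and lid below 0.05 N and linear speed of lid below 0.02 m/s), for 0.2 s.
At the end, for the whole second after the job is handed in: The lid is screwed fully home on the jar whose thread it fits: its lower edge at least 19 mm below that jar's rim (21 mm is the stop), centred within 5 mm, level within 0.06 rad, at rest; before that it was set on a jar's mouth and let go once, short of home (((horizontal distance between lid and left_mouth below 0.005 m and z of lid in the frame of left_mouth below -0.019 m) or (horizontal distance between lid and right_mouth below 0.005 m and z of lid in the frame of right_mouth below -0.019 m)) and angle between lid's own z axis and vertical below 0.06 rad and linear speed of lid below 0.01 m/s); the robot touches nothing.
It fails at once if the ring dish is pushed more than 20 mm from its place (distance of ring_dish from where it was at the start of the episode above 0.02 m).
It fails at once if the hairbrush is pushed more than 20 mm from its place (distance of hairbrush from where it was at the start of the episode above 0.02 m).
It fails at once if the hand mirror is pushed more than 20 mm from its place (distance of mirror from where it was at the start of the episode above 0.02 m).
It also fails if it takes over 72 s, if anything falls off the work surface, if the arm or the gripper's body presses on something with over 40 N, if the wrist force passes 120 N, or if a joint passes its speed limit or range.

## Working session

There is one attempt and no reset: what is moved stays moved. The work goes in short steps, Python scripts to look and compute and a shell command to move; the robot and the scene stay as the last step left them, time stands still between calls to the robot, and variables do not carry over. Pictures are saved under pics/ and viewed, about 8 in all and at most 12, crops included, and the job is handed in when it is done.

```bash
ls; mkdir -p pics; cat > h.py <<'E'
import numpy as np, cv2
from bench import telemetry, snapshot, camera_params, job
def shot(n):
    p=camera_params(n); im,d=snapshot(n)
    return im,d,np.array(p["K"]),np.array(p["extrinsics"])
def save(im,f): cv2.imwrite("pics/"+f,cv2.cvtColor(im,cv2.COLOR_RGB2BGR))
def cloud(d,K,E):
    v,u=np.mgrid[:d.shape[0],:d.shape[1]]
    P=np.stack([(u-K[0,2])/K[0,0]*d,(v-K[1,2])/K[1,1]*d,d],-1)
    W=P@E[:3,:3].T+E[:3,3]; W[d<=0]=np.nan
    return W
E
python3 - <<'E'
from h import *
s=telemetry.sense(); print(s)
im,d,K,E=shot("scene"); save(im,"scene1.png"); np.savez("scene1.npz",im=im,d=d,K=K,E=E)
im2,d2,K2,E2=shot("side"); save(im2,"side1.png"); np.savez("side1.npz",im=im2,d=d2,K=K2,E=E2)
print(K,E,K2,E2)
E
```

```text
pics
{'time': 0.0, 'joint_pos': array([-6.85483276e+01,  7.51476640e+00,  8.53295716e+01, -2.14853885e-05,
        8.72612779e+01, -4.89406337e+00]), 'qd': array([-0.01856389,  0.01037497,  0.01614027, -0.02892876, -0.02835268,
       -0.05717805]), 'joint_efforts': array([ 2.02849435e-03, -5.69381011e+01, -5.00565863e+01, -1.77361017e-04,
        1.46279018e-02, -4.44732848e-06]), 'tool_pos': array([ 266.08098815, -537.16151898,  230.24518965]), 'tcp_rot': array([-1.79894767e+02, -8.98910356e-03,  2.63457285e+01]), 'ft_force': array([-0.91136073, -0.18157742,  0.44381196]), 'wrist_torque': array([0.01476051, 0.03980208, 0.03592527]), 'finger_gap': 85.47402176266996}
[[507.96750882   0.         279.03949334]
 [  0.         507.96750882 211.88371629]
 [  0.           0.           1.        ]] [[ 8.06328569e-01  4.39116415e-01 -3.96246153e-01  1.08828883e+03]
 [ 5.91422398e-01 -6.06893779e-01  5.30942076e-01 -8.23321540e+02]
 [-7.33394416e-03 -6.62462614e-01 -7.49059075e-01  1.19520167e+03]
 [ 0.00000000e+00  0.00000000e+00  0.00000000e+00  1.00000000e+00]] [[441.93540638   0.         274.9280985 ]
 [  0.         441.93540638 211.46957228]
 [  0.           0.           1.        ]] [[-7.91083500e-01 -4.12437476e-01  4.51754607e-01 -8.82239918e+01]
 [-6.11697624e-01  5.29031594e-01 -5.88176495e-01  7.13151750e+02]
 [ 3.59356993e-03 -7.41633940e-01 -6.70795189e-01  9.92863631e+02]
 [ 0.00000000e+00  0.00000000e+00  0.00000000e+00  1.00000000e+00]]
```

View pics/scene1.png

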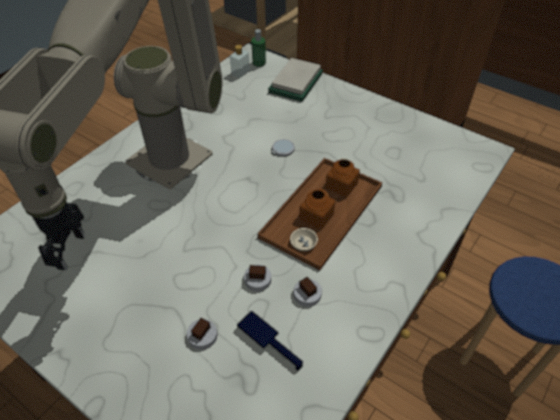

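The scene shows the tray at about (320,212), with jars at (342,172) and (318,205) and the dish at (303,240). The mirror is at (283,147) and the brush at (270,340). There are three lid look-alikes, at (257,276), (307,291) and (202,332), so I'll measure each one's distance from the base.

```bash
python3 - <<'E'
from h import *
z=np.load("scene1.npz"); W=cloud(z['d'],z['K'],z['E']); im=z['im']
for (u,v) in [(257,276),(307,291),(202,332),(283,147),(303,240)]:
    w=W[v-25:v+26,u-25:u+26].reshape(-1,3)
    top=w[(w[:,2]>46)&(w[:,2]<70)]; pl=w[(w[:,2]>18)&(w[:,2]<33)]
    c=pl.mean(0) if len(pl) else None
    if len(pl): cc,r=cv2.minEnclosingCircle(pl[:,:2].astype(np.float32)); print((u,v),'plate',c.round(),cc,r,np.hypot(*c[:2]).round(),len(pl))
    if len(top)>10: print(' knob',len(top),cv2.minAreaRect(top[:,:2].astype(np.float32)),top.mean(0).round(1),np.hypot(*top.mean(0)[:2]).round(1))
# table
print('table z',np.nanmedian(W[300:330,100:150,2]), np.nanmedian(W[150:200,230:260,2]))
# tray
w=W[140:280,240:400].reshape(-1,3)
m=(w[:,2]>20)&(w[:,2]<28)
for lo,hi in [(4,30),(60,85),(100,116)]:
    q=w[(w[:,2]>lo)&(w[:,2]<hi)]; print(lo,hi,len(q),q.mean(0).round(1),cv2.minAreaRect(q[:,:2].astype(np.float32)))
for (u,v) in [(342,164),(318,196)]:
    w=W[v-12:v+13,u-16:u+17].reshape(-1,3); q=w[(w[:,2]>100)&(w[:,2]<116)]; print((u,v),len(q),cv2.minEnclosingCircle(q[:,:2].astype(np.float32)),q.mean(0).round(1))
big=cv2.resize(im[140:360,180:400],(780,780*220//220)[:2],interpolation=cv2.INTER_CUBIC)
save(cv2.resize(im[140:350,180:400],(770,735)[:2])[:600],"x.png")
save(cv2.resize(im[240:350,180:340],(800,550),interpolation=cv2.INTER_CUBIC),"crop1.png")
E
```

```text
(257, 276) plate [ 567. -226.   25.] (560.2116088867188, -216.88034057617188) 41.16551208496094 611.0 307
 knob 179 ((559.7391357421875, -216.87490844726562), (45.89400100708008, 34.3352165222168), 34.14361572265625) [ 560.5 -218.9   54. ] 601.8
(307, 291) plate [ 704. -184.   25.] (695.5695190429688, -148.91441345214844) 64.84420013427734 727.0 341
 knob 188 ((698.6902465820312, -174.21902465820312), (32.88926696777344, 46.46797180175781), 73.32915496826172) [ 699.9 -176.9   54.2] 721.9
(202, 332) plate [ 558. -443.   25.] (550.186767578125, -435.7790222167969) 39.96864318847656 713.0 402
 knob 221 ((550.788818359375, -437.254150390625), (31.762935638427734, 47.321292877197266), 7.1345977783203125) [ 551.8 -438.4   54. ] 704.7
(283, 147) plate [295. 267.  20.] (294.7022705078125, 269.31195068359375) 38.254150390625 398.0 48
(303, 240) plate [599. -40.  25.] (606.5220947265625, -24.8247127532959) 96.93643188476562 600.0 507
 knob 81 ((589.8939208984375, 36.47897720336914), (62.87229537963867, 28.9888916015625), 35.06019592285156) [593.2  35.1  56.1] 594.2
table z 0.21856652115218367 0.6197926099024471
4 30 7318 [547.9  94.7  11.4] ((550.6069946289062, 133.68032836914062), (560.78271484375, 611.37744140625), 35.87543487548828)
60 85 683 [574.7 122.2  72.9] ((569.1094970703125, 25.991607666015625), (83.8525161743164, 497.28704833984375), 2.801190137863159)
100 116 418 [564.5 140.4 106.8] ((562.7844848632812, 148.80337524414062), (62.147315979003906, 214.7508544921875), 2.33560848236084)
(342, 164) 194 ((558.5947265625, 228.84255981445312), 32.57265853881836) [560.8 225.3 106.8]
(318, 196) 224 ((565.40966796875, 70.83352661132812), 33.88930892944336) [567.7  66.9 106.8]
```

View pics/crop1.png

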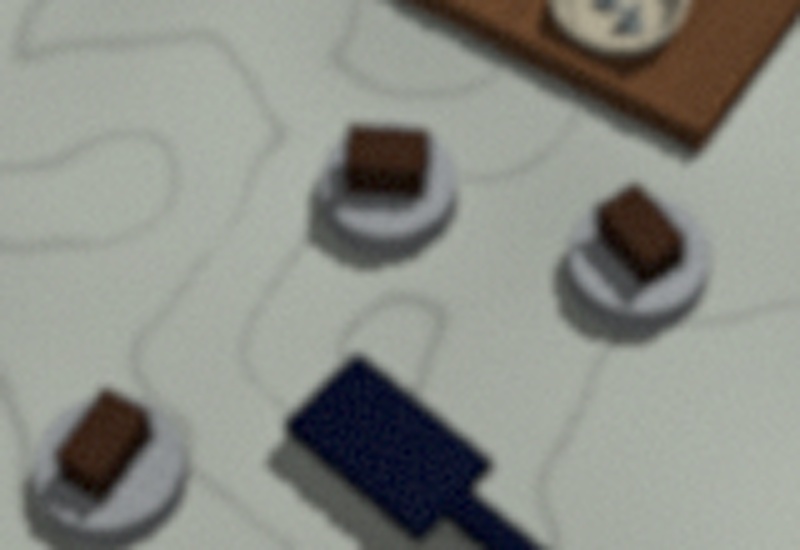

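The candidates' distances from the base are: A (257,276) 602 mm, B (307,291) 722 mm, C (202,332) 705 mm. A is nearest, on the marble just -y of the tray, and the crop shows it at about (388,185) with its knob up, so A is the lid. Its knob is at about (560,-217) with its long side at about 34°. I'll go above it and then look through the wrist camera.

```bash
cat >> h.py <<'E'
from scipy.spatial.transform import Rotation as Ro
def go(x,y,z,jaw=None):
    s=telemetry.sense(); R=Ro.from_euler('xyz',s['tcp_rot'],degrees=True)
    d=R.inv().apply(np.array([x,y,z])-s['tool_pos'])
    j=R.apply([0,1,0]); a=np.degrees(np.arctan2(j[1],j[0]))
    print('t',s['time'],'tcp',s['tool_pos'].round(1),'jaw',a.round(1),'j6',s['joint_pos'][5].round(1),'F',s['ft_force'].round(1),'gap',round(s['finger_gap'],1),'tilt',R.apply([0,0,1]).round(4)[:2])
    print('shift/50',(d/50).round(3),'turn/360', None if jaw is None else round(-((jaw-a+180)%360-180)/360,4))
E
python3 -m jog '[[[0.811,-0.313,0.16,0,0,0,1],[0.811,-0.313,0.16,0,0,0,1],[0.811,-0.313,0.16,0,0,0,1],[0.811,-0.313,0.16,0,0,0,1],[0.811,-0.313,0.16,0,0,0,1],[0.811,-0.313,0.16,0,0,0,1],[0.811,-0.313,0.16,0,0,0,1],[0.811,-0.313,0.16,0,0,0,1],[0.811,-0.313,0.16,0,0,0,1],[0.811,-0.313,0.16,0,0,0,1],[0,0,0,0,0,0,1]]]'
python3 -m jog '[[[0,0,0,0,0,-0.0271,1],[0,0,0,0,0,-0.0271,1],[0,0,0,0,0,-0.0271,1],[0,0,0,0,0,-0.0271,1],[0,0,0,0,0,-0.0271,1],[0,0,0,0,0,-0.0271,1],[0,0,0,0,0,-0.0271,1],[0,0,0,0,0,-0.0271,1],[0,0,0,0,0,-0.0271,1],[0,0,0,0,0,-0.0271,1],[0,0,0,0,0,0,1]]]'
python3 - <<'E'
from h import *
go(560,-217,100,34)
im,d,K,E=shot("wrist"); save(im,"w1.png"); np.savez("w1.npz",im=im,d=d,K=K,E=E); print(K,E.round(3))
E
```

```text
time: 1.48
tool_pos: [560.9, -214.6, 149.7]
tcp_rot: [-179.9, 0.1, 26.6]
ft_force: [-0.6, -0.8, -0.5]
finger_gap: 85.3
time: 2.85
tool_pos: [559.6, -218.1, 151.1]
tcp_rot: [-180.0, -0.0, 123.8]
ft_force: [-0.8, 0.0, 0.3]
finger_gap: 85.1
t 2.85 tcp [ 559.6 -218.1  151.1] jaw 33.8 j6 -60.0 F [-0.8  0.   0.3] gap 85.1 tilt [-0.0005 -0.    ]
shift/50 [0.014 0.02  1.023] turn/360 -0.0005
[[325.1922621    0.         281.24174444]
 [  0.         325.1922621  208.92460892]
 [  0.           0.           1.        ]] [[ 8.31000e-01  5.31000e-01  1.65000e-01  5.15998e+02]
 [ 5.56000e-01 -7.94000e-01 -2.47000e-01 -1.55190e+02]
 [-0.00000e+00  2.97000e-01 -9.55000e-01  2.94801e+02]
 [ 0.00000e+00  0.00000e+00  0.00000e+00  1.00000e+00]]
```

View pics/w1.png

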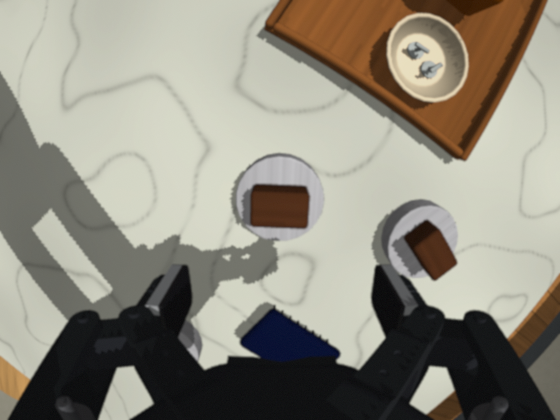

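The wrist view shows the target lid centred at (280,200), its knob lined up with the jaws at (280,207), and look-alike B off to the side at (425,245). I'll refine the knob pose from this fisheye depth.

```bash
cat >> h.py <<'E'
def fcloud(d,K,E):
    v,u=np.mgrid[:d.shape[0],:d.shape[1]]; x=(u-K[0,2])/K[0,0]; y=(v-K[1,2])/K[1,1]; r=np.hypot(x,y)+1e-9
    t=np.tan(r)/r; P=np.stack([x*t*d,y*t*d,d],-1); W=P@E[:3,:3].T+E[:3,3]; W[d<=0]=np.nan; return W
def blob(W,box,lo,hi):
    u0,u1,v0,v1=box; w=W[v0:v1,u0:u1].reshape(-1,3); q=w[(w[:,2]>lo)&(w[:,2]<hi)]
    if len(q)<10: print('few',len(q)); return
    q2=q[:,:2].astype(np.float32); print(len(q),q.mean(0).round(1),cv2.minAreaRect(q2),cv2.minEnclosingCircle(q2))
E
python3 - <<'E'
from h import *
z=np.load("w1.npz"); W=fcloud(z['d'],z['K'],z['E'])
b=(225,335,145,250)
blob(W,b,51,60); blob(W,b,20,30); blob(W,(100,200,10,50),-9,9)
w=W[150:245,230:330,2]; print(np.histogram(w[np.isfinite(w)],bins=range(-6,66,4)))
E
```

```text
2183 [ 556.  -217.6   55.6] ((556.671875, -218.64720153808594), (46.256874084472656, 30.657285690307617), 31.4803524017334) ((556.2596435546875, -218.42596435546875), 26.224308013916016)
3350 [ 552.9 -213.3   26. ] ((556.6453857421875, -218.89666748046875), (75.13694763183594, 76.13286590576172), 61.14531707763672) ((556.631591796875, -218.78518676757812), 38.28303527832031)
3986 [ 365.  -153.5    1. ] ((361.76611328125, -154.7610321044922), (114.58616638183594, 41.972259521484375), 24.22105598449707) ((360.9853210449219, -152.96640014648438), 60.34772872924805)
(array([   0, 3176,  307,   37,   37,   35,   40, 1663, 1669,   52,   52,
         65,   65,   64,  167, 2035,    1]), array([-6, -2,  2,  6, 10, 14, 18, 22, 26, 30, 34, 38, 42, 46, 50, 54, 58,
       62]))
```

The sizes match (46x31 mm knob, 76 mm plate). The lid is at (556.6,-218.7) with its knob at 31.5°. I'll descend to z≈30 and grip.

```bash

python3 -m jog '[[[0.022,-0.048,0.6,0,0,0.0064,1],[0,0,0.7,0,0,0,1],[0,0,0.6,0,0,0,1],[0,0,0.5,0,0,0,1],[0,0,0,0,0,0,1],[0,0,0,0,0,0,0],[0,0,0,0,0,0,0],[0,0,0,0,0,0,0],[0,0,0,0,0,0,0],[0,0,0,0,0,0,0],[0,0,0,0,0,0,0],[0,0,0,0,0,0,0]]]' 50
python3 -c "
from h import *
go(557,-218.5,150,31.5)"
```

```text
time: 4.4
tool_pos: [559.0, -218.6, 33.3]
tcp_rot: [179.9, 0.2, 121.6]
ft_force: [0.1, -0.0, 6.4]
finger_gap: 44.7
t 4.4 tcp [ 559.  -218.6   33.3] jaw 31.6 j6 -57.8 F [ 0.1 -0.   6.4] gap 44.7 tilt [ 0.0029 -0.0014]
shift/50 [ 0.016 -0.029 -2.334] turn/360 0.0002
```

Gripped at a gap of 44.7 mm. I'll lift and stop short of the right jar so the wrist camera sees both the held lid and the jars.

```bash

python3 -m jog '[[[0,0,-0.6,0,0,0,0],[0,0,-0.9,0,0,0,0],[0,0,-0.9,0,0,0,0],[0,0,-0.75,0,0,0,0],[0.438,0.449,0,0,0,0,0],[0.438,0.449,0,0,0,0,0],[0.438,0.449,0,0,0,0,0],[0.438,0.449,0,0,0,0,0],[0.438,0.449,0,0,0,0,0],[0.438,0.449,0,0,0,0,0],[0.438,0.449,0,0,0,0,0],[0,0,0,0,0,0,0]]]' 50
python3 -m jog '[[[0,0,0,0,0,0,0],[0,0,0,0,0,0,0]]]'
python3 - <<'E'
from h import *
go(565.5,71,190,31.5)
im,d,K,E=shot("wrist"); save(im,"w2.png"); np.savez("w2.npz",im=im,d=d,K=K,E=E)
E
```

```text
time: 5.9
tool_pos: [611.2, -2.7, 188.9]
tcp_rot: [180.0, -0.0, 121.7]
ft_force: [-0.5, -0.2, -1.6]
finger_gap: 45.1
time: 6.15
tool_pos: [610.9, -5.9, 188.8]
tcp_rot: [-180.0, 0.0, 121.5]
ft_force: [-0.5, -0.4, -1.7]
finger_gap: 45.2
t 6.15 tcp [610.9  -5.9 188.8] jaw 31.5 j6 -36.9 F [-0.5 -0.4 -1.7] gap 45.2 tilt [-0.0001 -0.0003]
shift/50 [ 1.786  0.03  -0.024] turn/360 0.0001
```

View pics/w2.png

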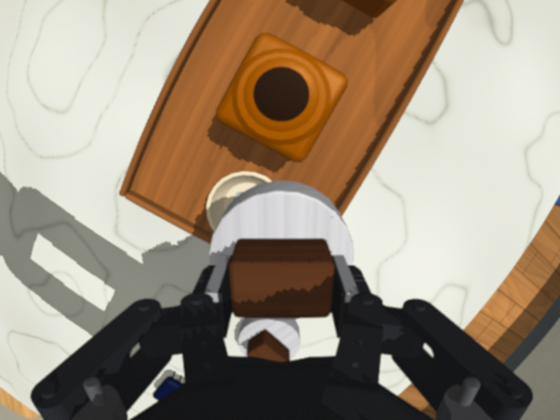

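The right jar's mouth is at (281,93). The lid is held level at (281,250), with the dish partly behind it. I'll measure the mouth and the held lid in the same cloud.

```bash
python3 - <<'E'
from h import *
z=np.load("w2.npz"); W=fcloud(z['d'],z['K'],z['E'])
b=(210,355,25,165)
w=W[25:165,210:355,2]; print(np.histogram(w[np.isfinite(w)],bins=range(0,130,6)))
blob(W,b,99,115); blob(W,b,104,115)
b=(205,355,180,325)
w=W[180:325,205:355,2]; print(np.histogram(w[np.isfinite(w)],bins=range(130,240,6)))
q=W[180:325,205:355].reshape(-1,3); q=q[(q[:,2]>174)&(q[:,2]<184)]; print(len(q),q.mean(0))
from scipy.optimize import least_squares
# lid outer front edge: fit circle on farthest points per angle
h=cv2.convexHull(q[:,:2].astype(np.float32))[:,0]; print(h.round(1).tolist())
r=least_squares(lambda p:np.hypot(*(h-p).T)-38.5,q[:,:2].mean(0),loss='soft_l1'); print(r.x,r.fun.round(1))
A=np.c_[q[:,:2],np.ones(len(q))]; print('plane',np.linalg.lstsq(A,q[:,2],rcond=None)[0][:2])
blob(W,b,206,222)
w=W[25:165,210:355].reshape(-1,3); w=w[(w[:,2]>90)&(w[:,2]<115)]
for zlo in (92,96,100,103,106):
    h=cv2.convexHull(w[w[:,2]>zlo][:,:2].astype(np.float32))[:,0]
    r=least_squares(lambda p:np.hypot(*(h-p[:2]).T)-p[2],[565,71,30],loss='soft_l1'); print(zlo,r.x.round(1))
E
```

```text
(array([   2, 9819,    1,    0,    0,    0,    0,    0,    0,    0,    3,
        596, 2973,  185,    0,  632, 1129, 1589, 3272,    0,    0]), array([  0,   6,  12,  18,  24,  30,  36,  42,  48,  54,  60,  66,  72,
        78,  84,  90,  96, 102, 108, 114, 120, 126]))
5442 [563.7  68.4 107.3] ((561.000244140625, 67.58616638183594), (60.82133483886719, 65.33949279785156), 32.540977478027344) ((563.4265747070312, 68.85548400878906), 33.50349807739258)
4484 [563.7  68.5 108.5] ((566.308837890625, 71.26470947265625), (58.02598571777344, 56.44829559326172), 7.654666900634766) ((563.2460327148438, 68.43649291992188), 32.85478210449219)
(array([   0,    0,    0,    0,   37,  190,  243,  290, 6165,  401,  485,
        714,  848, 6306,  481,  481,  728,  160]), array([130, 136, 142, 148, 154, 160, 166, 172, 178, 184, 190, 196, 202,
       208, 214, 220, 226, 232, 238]))
6380 [598.2029407   12.38794764 181.24909098]
[[642.9000244140625, 12.0], [642.2999877929688, 13.399999618530273], [639.2999877929688, 17.799999237060547], [635.0999755859375, 22.100000381469727], [631.9000244140625, 25.0], [6
[... 1212 characters left out ...]
877929688, -38.29999923706055], [634.7000122070312, -34.29999923706055], [637.2999877929688, -31.899999618530273]]
[609.35298011  -5.8394496 ] [-0.6 -0.4 -0.3 -0.5 -0.3 -0.3 -0.2 -0.2 -0.4 -0.3 -0.2 -0.1  0.   0.2
 -0.1 -0.1  0.  -0.  -0.   0.   0.2  0.1  0.2  0.  -0.  -0.1  0.2 -0.
 -0.1  0.2 -0.2 -0.3 -0.1 -0.5 -0.9 -0.9 -1.8 -0.3  0.1  0.  -0.1 -0.3
 -0.3]
plane [ 0.01183615 -0.02269356]
7250 [607.7  -3.4 211.7] ((608.53857421875, -5.986957550048828), (66.65081024169922, 30.451744079589844), 31.575462341308594) ((605.1351318359375, -0.44945526123046875), 33.32551193237305)
92 [563.6  68.7  33.2]
96 [563.4  68.6  33. ]
100 [563.5  68.6  33. ]
103 [564.3  66.8  31.3]
106 [563.6  68.5  25.8]
```

The lid in the same cloud is at (609.4,-5.8) and the mouth at (563.6,68.6), z 108, so the relative shift is (-45.8, 74.4): tool dx = 87.4 mm, dy ≈ 0. I'll go over the jar, then down towards the rim.

```bash

python3 -m jog '[[[0.45,0,0,0,0,0,0],[0.45,0,0,0,0,0,0],[0.45,0,0,0,0,0,0],[0.397,0,0,0,0,0,0],[0,0,0,0,0,0,0],[0,0,0,0,0,0,0],[0,0,0.4,0,0,0,0],[0,0,0.4,0,0,0,0],[0,0,0,0,0,0,0],[0,0,0,0,0,0,0]]]'
python3 -c "
from h import *
go(565.1,68.5,140.5,31.5)
im,d,K,E=shot('side'); save(cv2.resize(im[120:320,150:420],(800,592)),'s2.png')"
```

```text
time: 7.45
tool_pos: [565.2, 69.2, 148.3]
tcp_rot: [-180.0, -0.0, 121.6]
ft_force: [0.8, -0.4, -2.4]
finger_gap: 45.0
t 7.45 tcp [565.2  69.2 148.3] jaw 31.6 j6 -29.8 F [ 0.8 -0.4 -2.4] gap 45.0 tilt [-0.0009 -0.    ]
shift/50 [-0.011 -0.009  0.157] turn/360 0.0002
```

View pics/s2.png

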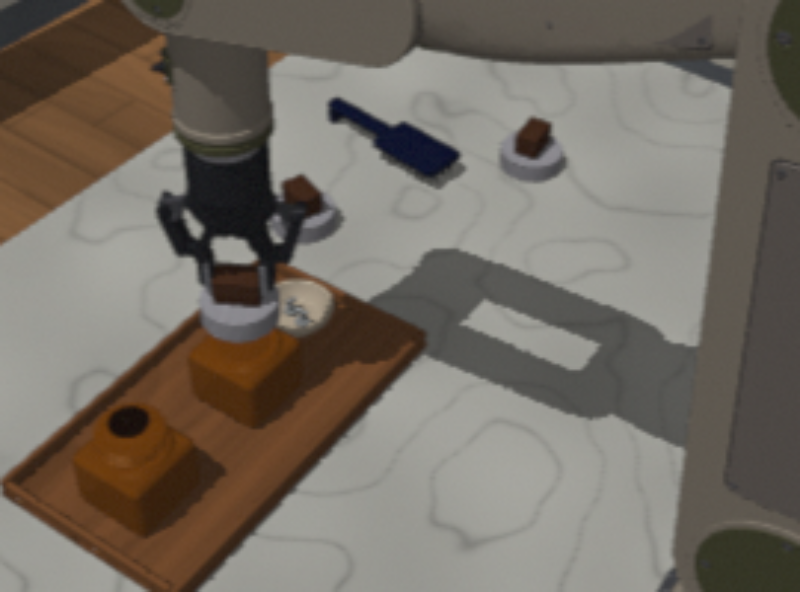

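The side view shows the lid level and centred over the right jar, at crop (238,310). Now I'll lower it gently and watch the force.

```bash

python3 -m jog '[[[0,0,0.15,0,0,0,0],[0,0,0.06,0,0,0,0],[0,0,0.06,0,0,0,0],[0,0,0,0,0,0,0]]]'
python3 -m jog '[[[0,0,0.04,0,0,0,0],[0,0,0.04,0,0,0,0],[0,0,0,0,0,0,0]]]' 
python3 -c "
from h import *
go(565.1,68.5,131,31.5)"
```

```text
time: 8.0
tool_pos: [565.1, 69.4, 135.0]
tcp_rot: [-180.0, -0.0, 121.6]
ft_force: [-0.6, -0.9, -1.1]
finger_gap: 44.9
time: 8.38
tool_pos: [565.2, 69.4, 131.1]
tcp_rot: [-180.0, -0.0, 121.6]
ft_force: [-1.2, 0.1, -1.6]
finger_gap: 44.9
t 8.375 tcp [565.2  69.4 131.1] jaw 31.6 j6 -29.8 F [-1.2  0.1 -1.6] gap 44.9 tilt [-0.0004  0.    ]
shift/50 [-0.014 -0.011  0.001] turn/360 0.0003
```

```bash

python3 -m jog '[[[0,0,0.03,0,0,0,0],[0,0,0,0,0,0,0]]]'
python3 -m jog '[[[0,0,0.03,0,0,0,0],[0,0,0,0,0,0,0]]]'
```

```text
time: 8.62
tool_pos: [565.5, 69.4, 130.1]
tcp_rot: [180.0, 0.0, 121.6]
ft_force: [-1.2, -0.4, -0.9]
finger_gap: 45.0
time: 8.88
tool_pos: [565.7, 69.4, 129.7]
tcp_rot: [180.0, 0.0, 121.6]
ft_force: [-4.9, 1.4, 8.3]
finger_gap: 45.0
```

Contact is at TCP z≈130, about 10 mm below the rim. I'll release, check and regrip.

```bash

python3 -m jog '[[[0,0,0,0,0,0,1],[0,0,0,0,0,0,1],[0,0,0,0,0,0,1],[0,0,0,0,0,0,1],[0,0,0,0,0,0,1],[0,0,0,0,0,0,1]]]'
python3 - <<'E'
from h import *
go(565.1,68.5,130,31.5)
im,d,K,E=shot("wrist"); save(im,"w3.png"); np.savez("w3.npz",im=im,d=d,K=K,E=E)
W=fcloud(d,K,E); q=W[150:330,190:370].reshape(-1,3); top=q[(q[:,2]>145)&(q[:,2]<165)]; pl=q[(q[:,2]>116)&(q[:,2]<130)]
print('plate',len(pl),np.median(pl[:,2]),cv2.minEnclosingCircle(pl[:,:2].astype(np.float32)),'knob z',np.median(top[:,2]),cv2.minAreaRect(top[:,:2].astype(np.float32)))
E
```

```text
time: 9.62
tool_pos: [565.4, 69.4, 128.3]
tcp_rot: [-180.0, -0.0, 121.6]
ft_force: [-0.2, -0.3, -0.4]
finger_gap: 85.1
t 9.625 tcp [565.4  69.4 128.3] jaw 31.6 j6 -29.8 F [-0.2 -0.3 -0.4] gap 85.1 tilt [-0.  0.]
shift/50 [-0.013 -0.014 -0.034] turn/360 0.0003
plate 7873 122.53553527934409 ((563.9632568359375, 69.69354248046875), 38.577545166015625) knob z 152.50371015572767 ((555.1939697265625, 64.96458435058594), (66.58958435058594, 30.297462463378906), 30.787935256958008)
```

```bash

python3 -m jog '[[[0,0,0,0,0,0,0],[0,0,0,0,0,0,0],[0,0,0,0,0,0,0],[0,0,0,0,0,0,0],[0,0,0,0,0,0,0],[0,0,0,0,0,0,0],[0,0,0,0,0,0,0]]]' 50
python3 -m jog '[[[0,0,0.02,0,0,0.0278,0],[0,0,0.02,0,0,0.0278,0],[0,0,0.02,0,0,0.0278,0],[0,0,0,0,0,0,0]]]'
python3 -c "
from h import *
go(565.1,68.5,130,31.5);print(telemetry.sense()['wrist_torque'])"
```

```text
time: 10.55
tool_pos: [565.6, 69.4, 128.5]
tcp_rot: [180.0, 0.0, 121.6]
ft_force: [0.2, 0.6, 2.7]
finger_gap: 44.8
time: 11.05
tool_pos: [565.4, 69.4, 125.5]
tcp_rot: [180.0, -0.0, 91.6]
ft_force: [0.4, 0.8, 2.7]
finger_gap: 45.2
t 11.05 tcp [565.4  69.4 125.5] jaw 1.6 j6 0.2 F [0.4 0.8 2.7] gap 45.2 tilt [0.0002 0.    ]
shift/50 [-0.017 -0.007 -0.091] turn/360 -0.083
[ 0.11099209  0.05316789 -0.2051714 ]
```

Force is low after sinking 3 mm, but that is within the play, so I'll continue.

```bash

python3 -m jog '[[[0,0,0.02,0,0,0.0278,0],[0,0,0.02,0,0,0.0278,0],[0,0,0.02,0,0,0.0278,0],[0,0,0,0,0,0,0]]]'
python3 - <<'E'
from h import *
go(565.1,68.5,130,31.5);print(telemetry.sense()['wrist_torque'])
im,d,K,E=shot("wrist"); save(im,"w4.png")
W=fcloud(d,K,E); q=W[150:330,190:370].reshape(-1,3); top=q[(q[:,2]>138)&(q[:,2]<165)]; pl=q[(q[:,2]>110)&(q[:,2]<130)]
print('plate',len(pl),np.median(pl[:,2]),cv2.minEnclosingCircle(pl[:,:2].astype(np.float32)),'knob z',np.median(top[:,2]))
E
```

```text
time: 11.55
tool_pos: [565.5, 69.3, 122.5]
tcp_rot: [180.0, -0.0, 61.8]
ft_force: [-0.6, 0.3, 3.4]
finger_gap: 45.3
t 11.55 tcp [565.5  69.3 122.5] jaw -28.2 j6 30.0 F [-0.6  0.3  3.4] gap 45.3 tilt [ 0.0004 -0.0001]
shift/50 [-0.019  0.001 -0.15 ] turn/360 -0.1658
[-0.00216843 -0.08231888 -0.179909  ]
plate 7181 116.4412499381713 ((564.2909545898438, 69.48760223388672), 38.694122314453125) knob z 146.5545298985319
```

The plate sank from 122.5 to 116.4, so the thread takes and this is the right jar. About 45° remains.

```bash

python3 -m jog '[[[0,0,0.02,0,0,0.0278,0],[0,0,0.02,0,0,0.0278,0],[0,0,0.02,0,0,0.0278,0],[0,0,0.02,0,0,0.0278,0],[0,0,0,0,0,0,0]]]'
python3 -m jog '[[[0,0,0.01,0,0,0.014,0],[0,0,0,0,0,0,0]]]'
python3 - <<'E'
from h import *
go(565.1,68.5,130,31.5);print(telemetry.sense()['wrist_torque'])
im,d,K,E=shot("wrist"); save(im,"w5.png")
W=fcloud(d,K,E); q=W[150:330,190:370].reshape(-1,3); top=q[(q[:,2]>134)&(q[:,2]<165)]; pl=q[(q[:,2]>105)&(q[:,2]<130)]
print('plate',len(pl),np.median(pl[:,2]),cv2.minEnclosingCircle(pl[:,:2].astype(np.float32)),'knob z',np.median(top[:,2]))
E
```

```text
time: 12.22
tool_pos: [565.8, 69.8, 119.0]
tcp_rot: [-180.0, -0.1, 21.8]
ft_force: [0.1, 1.3, 5.7]
finger_gap: 45.0
time: 12.48
tool_pos: [565.9, 69.9, 119.0]
tcp_rot: [-180.0, -0.1, 16.8]
ft_force: [-1.5, 1.5, 8.7]
finger_gap: 45.2
t 12.475 tcp [565.9  69.9 119. ] jaw -73.2 j6 75.1 F [-1.5  1.5  8.7] gap 45.2 tilt [0.0014 0.0008]
shift/50 [-0.023  0.022 -0.221] turn/360 -0.2908
[ 0.44291697  0.15100761 -0.03600478]
plate 7647 113.00152531407798 ((564.5987548828125, 69.8597412109375), 38.816158294677734) knob z 143.03319158066753
```

```bash

python3 -m jog '[[[0,0,0,0,0,0.0278,0],[0,0,0,0,0,0.0278,0],[0,0,0,0,0,0,0]]]' 80
python3 - <<'E'
from h import *
go(565.1,68.5,130,31.5);print(telemetry.sense()['wrist_torque'])
im,d,K,E=shot("wrist"); save(im,"w6.png")
W=fcloud(d,K,E); q=W[150:330,190:370].reshape(-1,3); top=q[(q[:,2]>134)&(q[:,2]<165)]; pl=q[(q[:,2]>105)&(q[:,2]<130)]
print('plate',len(pl),np.median(pl[:,2]),cv2.minEnclosingCircle(pl[:,:2].astype(np.float32)),'knob z',np.median(top[:,2]))
E
```

```text
time: 12.9
tool_pos: [566.3, 69.9, 119.1]
tcp_rot: [-180.0, -0.1, -3.3]
ft_force: [-0.0, 1.7, 7.8]
finger_gap: 44.3
t 12.9 tcp [566.3  69.9 119.1] jaw -93.3 j6 95.2 F [-0.   1.7  7.8] gap 44.3 tilt [0.0022 0.0007]
shift/50 [-0.021  0.029 -0.218] turn/360 -0.3467
[ 0.33501725 -0.02926341 -0.06089348]
plate 7637 113.00710862493989 ((565.0217895507812, 69.64097595214844), 38.8620719909668) knob z 143.02521340179385
```

View pics/w6.png

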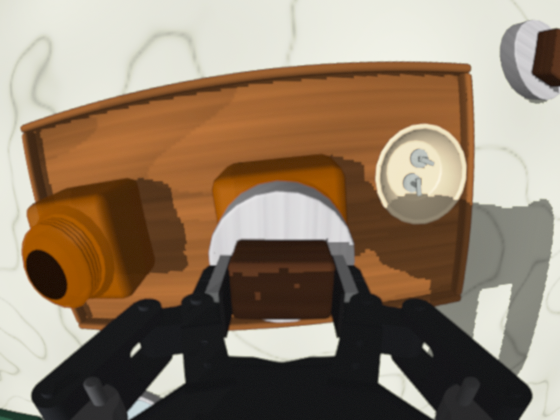

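The plate stays at 113.0 after another 20°. The wrist depth reads about 1 mm high (25 mm on the marble read as 26), so it is at the 112 stop. I'll release, retreat straight up and verify.

```bash

python3 -m jog '[[[0,0,0,0,0,0,1],[0,0,0,0,0,0,1],[0,0,0,0,0,0,1],[0,0,0,0,0,0,1],[0,0,0,0,0,0,1],[0,0,-0.4,0,0,0,1],[0,0,-0.7,0,0,0,1],[0,0,-0.7,0,0,0,1],[0,0,-0.4,0,0,0,1],[0,0,0,0,0,0,1],[0,0,0,0,0,0,1]]]'
python3 - <<'E'
from h import *
go(565.1,68.5,130,31.5)
im,d,K,E=shot("wrist"); save(im,"w7.png")
W=fcloud(d,K,E); q=W[100:330,150:410].reshape(-1,3); q=q[np.hypot(q[:,0]-565,q[:,1]-69.5)<45]; top=q[(q[:,2]>134)&(q[:,2]<165)]; pl=q[(q[:,2]>105)&(q[:,2]<122)]
print('plate',len(pl),np.median(pl[:,2]),cv2.minEnclosingCircle(pl[:,:2].astype(np.float32)),'knob z',np.median(top[:,2]),cv2.minAreaRect(top[:,:2].astype(np.float32)))
A=np.c_[pl[:,:2],np.ones(len(pl))]; print('slope',np.linalg.lstsq(A,pl[:,2],rcond=None)[0][:2])
a=W[:,:,:].reshape(-1,3)
L=a[np.hypot(a[:,0]-558.6,a[:,1]-227)<40]; L=L[(L[:,2]>103)&(L[:,2]<116)]
print('other rim z',len(L),np.percentile(L[:,2],[50,75,90]) if len(L) else '', 'table',np.nanmedian(a[(a[:,2]<6)&(a[:,2]>-6)][:,2]))
im,d,K,E=shot("scene"); W=cloud(d,K,E); a=W[100:300,200:420].reshape(-1,3); a=a[np.hypot(a[:,0]-565,a[:,1]-69.5)<42]
pl=a[(a[:,2]>100)&(a[:,2]<120)]; tp=a[(a[:,2]>130)&(a[:,2]<150)]
print('scene plate',len(pl),np.median(pl[:,2]) if len(pl) else '',len(tp), np.median(tp[:,2]) if len(tp) else '')
E
```

```text
time: 14.32
tool_pos: [564.7, 69.4, 226.4]
tcp_rot: [180.0, 0.1, -3.5]
ft_force: [0.5, 0.6, 0.2]
finger_gap: 85.2
t 14.325 tcp [564.7  69.4 226.4] jaw -93.5 j6 95.4 F [0.5 0.6 0.2] gap 85.2 tilt [-0.0019 -0.0001]
shift/50 [0.012 0.016 1.928] turn/360 -0.3473
plate 3702 112.98803492499349 ((565.0712280273438, 69.67241668701172), 38.29503631591797) knob z 142.72840436001215 ((565.8729858398438, 69.3985595703125), (46.150123596191406, 29.5802001953125), 86.24018859863281)
slope [-0.000322    0.00086346]
other rim z 1941 [108.93277684 109.54990891 110.01377158] table 1.0239560168328694
scene plate 288 111.88606151552983 157 141.2521932820614
```

View pics/w7.png

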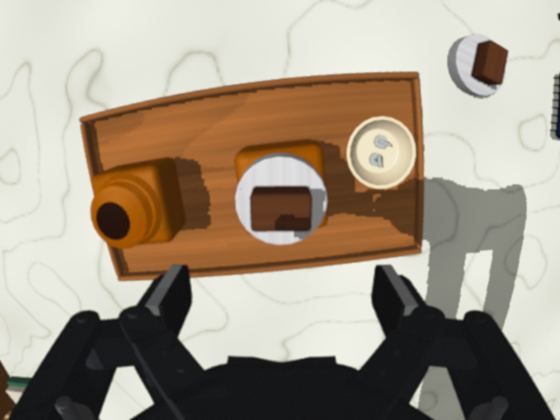

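The lid sits level on the right jar at (281,200) and the hand is clear of it. The plate reads 113.0 with the marble reading 1.0, so 112.0 corrected, which is 21 mm below the rim. The scene camera gives 111.9.

```bash
python3 -c "
from bench import job; print(job.hand_in())"
```

```text
the job is handed in; nothing more can be done
None
```

The lid is screwed fully home on the right jar, let go, and the job is handed in. The clock read about 14.4 s of the 72 s allowed.

**What I did:** I picked the lid nearest the base, at (557, -219), set it on the right jar's mouth about 10.5 mm below the rim and let go. Then I took the knob again and screwed it clockwise. It sank with the turn, so the right jar was its own and I didn't need to try the left one.

**Last checks:**
- **Depth:** the lid's lower edge is about 21 mm below the rim, which is the stop. The wrist camera read the top plate at 113.0 mm, or 112.0 after its 1 mm high reading of the marble. The scene camera gave 111.9.
- **Level and centring:** the slope is under 0.001 rad. The lid is at (565.1, 69.7), against a mouth estimate of about (565.1, 68.5) from the wrist camera and (565.4, 70.8) from the scene camera.
- **Hand and bystanders:** the gripper is open and clear, about 110 mm above the plate. I planned no contact with the dish, brush or mirror. The dish looked undisturbed in the last picture, but I didn't measure any of the three again.

**One oddity:** I saw no clear torque rise at the stop. The lid turned another 20° with the hand without sinking, so "home" rests on the measured height, not on torque.

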